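# Load the strip reader and hold its shutter half open

### The job

Load the full roll of indicator paper onto the upright spindle of the strip reader, right down on its seat, and let go of it while the shutter is still closed. Then slide the reader's sprung shutter to half travel, so that half of the reading window shows, and finish while still holding it there: it springs shut if let go. Leave the bare core, the small bottle, the spirit burner and the beaker standing where they are.

Things in the scene. Friction and masses are not known exactly. Their poses are not given: they have to be found in the camera images.
- roll_center (a point): Centre (half-way up) of the full paper roll: a white cylinder 56 mm in diameter, 40 mm high, standing on the table, with an upright through bore 18 mm in diameter; 50 to 100 g; both ends alike. Its z axis is along the bore. The roll, the bare core and the small bottle stand near one another, in any order.
- reader: The strip reader, fixed, at another place and yaw each time; origin at the table under the centre of its dark base plate (150 mm along x, 300 along y, 12 high), z up. The spindle stands at y = +105 mm. The grey reading box, 90 mm along x, from y = -130 to +30 mm, top 47 mm above the table, has a 40 x 60 mm window under the shutter, centred at y = -20 mm.
- spindle_foot (a point): Where the centre of the roll's underside must rest: top of the seat disc (36 mm in diameter, 15 mm above the table) at the foot of the upright steel spindle. The spindle is 12 mm in diameter, narrowing to 5 mm over its top 7 mm, and rises 53 mm above this point. Axes as the reader's.
- spindle_tip (a point): Top of the spindle, 53 mm above spindle_foot, 68 mm above the table.
- shutter_tab (a point): Centre of the shutter's upright finger tab: 14 mm thick along the reader's y, 30 mm wide along x, 45 mm high, from 51 to 96 mm above the table (this point at 73.5). Closed, it is at y = -20 mm of the reader. It opens along the reader's -y, away from the spindle. Beside the flat shutter plate run two guide rails, 27 to 34 mm either side of the middle, tops 54 mm above the table.
- shutter (a joint): How far the shutter is slid open, in m: 0 closed (its spring keeps it there), 0.030 half travel, 0.060 fully open. At half travel half of the 60 mm long window shows, and the tab's middle is level with the middle one of three lines on the rails. Spring force about 4 N closed, 8.5 N at half travel, 13 N fully open, always towards closed.
- core_center (a point): Bystander: centre of a bare white plastic core, a tube 24 mm in diameter and 40 mm high with no paper on it, standing; not to be used.
- bottle_center (a point): Bystander: centre of a small amber glass bottle with a white cap, 48 mm in diameter, 75 mm high, standing.
- burner_center (a point): Bystander: centre of a glass spirit burner with a white cap, 72 mm in diameter, 78 mm high, standing towards the far side of the table.
- beaker_center (a point): Bystander: centre of a glass beaker, 68 mm in diameter, 90 mm high, standing beyond the shutter end of the reader.
Things that resemble listed ones, but are neither listed nor needed, are in the scene too. Leave any turquoise look-alike of the part that bears roll_center alone.

How it is judged:
By the outcome, as a careful person would: the job done as asked, in the order asked, and still so for the second after the job is handed in, while the arm keeps its last pose, push and grip.
It also fails if it takes over 50 s, if anything falls off the work surface, if the arm or the gripper's body presses on something with over 40 N, if the wrist force passes 120 N, or if a joint passes its speed limit or range.

### The arm

A 6-joint arm with a two-finger parallel gripper is mounted at the origin on the work surface. World frame = base frame: x ahead of the robot, y to its left, z up, the work surface at z = 0. Lengths are in m, angles in rad, forces in N, time in s.
With the tool pointing down it reaches from about 0.425 to 0.95 m from the base axis. Payload 3.5 kg.
Tool frame: the origin (TCP) lies at the very end of the fingers, on their centre line; the grasp point (between the pads) lies 19 mm behind it; z points along the fingers, y is the direction in which the jaws open and shut (so a half turn about z gives the same grasp; the last joint's range is limited). The gripper opens to 85 mm and grips with 20 to 120 N. Pads are 22 mm wide; open, the fingers measure 114 mm over their backs; the gripper's body (76 mm by 85 mm) begins 54 mm behind the grasp point. The pads swing forward as they close: fully open they stand 13 mm farther back than shut.
Start: joints at [-1.31, 0.286, 1.577, -0, 1.279, -0.15], TCP at [0.27, -0.619, 0.231] pointing down, gripper open.
Joint ranges: [-2.77, 2.77], [-0.9, 2.22], [0.21, 2.48], [-1.53, 4.67], [0.24, 2.81], [-2.84, 2.84]. Speed limits (rad/s): [2.79, 2.79, 3.14, 3.14, 3.14, 3.14].

### API

Orientations are given as a unit quaternion [x, y, z, w].
In Python, from plant import get_state, read_camera, get_calibration, ticket, search_frame, cut_out, pinpoint gives the robot as it stands.
- The arm moves only by the tool move_arm, never from a script. Its argument "plan" is a list that holds one entry, the list of rows, each a list of 7 numbers: the turn, a rotation vector about the tool's x, y, z in degrees, then the shift along the tool's x, y, z in m, then the finger opening in m, from 0 to 0.0854. In form: [[[ax, ay, az, x, y, z, hand], ...]]. A call has exactly 5 rows; each row is the pose to reach, as a shift and turn from the pose measured when the call began, along the tool's axes at that moment; what a row does not reach only later rows make up. A row lasts 1/8 s, in which the tool goes at most 62.5 mm and 10.7 degrees, less where a joint would pass 70% of its speed; a pose out of reach is approached as far as the arm can. A call with a gripper value outside its range is refused whole. The fingers move at their own pace and stop on an object; "force" is the grip in N (left out, the last holds). Time passes only in rows, so rows that repeat a pose let the fingers close, or fill a call up. It gives the time, the measured TCP pose, the force and the opening at its end, in the units of the state.
- get_state(): the state, without advancing time (a new reading comes with each control period).
- read_camera(name): name is "side" or "top"; returns the picture (400x640x3 uint8, red, green, blue); there is no depth.
- get_calibration(name): a dict with "mtx" (3x3 intrinsics, pixels), "extrinsics" (4x4, takes a point from camera to world coordinates). Camera axes: x right, y up, looking along -z (the intrinsics and any distortion apply to the point x, -y, -z); pixel columns grow to the right and rows downward; lengths in m; the calibration is good to about 2 mm. A picture is of the moment at which its call begins. get_calibration takes no time and is no camera call.
- ticket.sign_off(): hands the job in, once; it reports no verdict.
Trained networks look in the newest picture that a camera, given by its name, has taken for a name from the list of things; names that differ only in an ending like _2 or _b are one class to them, and where a whole thing is asked for, a point or a joint stands for the part that bears it (a point fixed in the world has none). Each returns a list of dicts, best first, with "p" (0 to 1); they miss things now and then, are a little off and sometimes report something else, mostly with a low value. They report only what shows in the picture. A call takes as long as a camera call. They do not tell look-alikes from the thing itself.
- search_frame(camera, query): "centre" ([column, row] in pixels, amid what is visible of it).
- cut_out(camera, query): "pixels" (400x640 bool, what is visible of it) and "centre" ([column, row] in pixels, amid what is visible of it).
- pinpoint(camera, query): "centre" ([column, row] in pixels: a listed point, or the origin of a listed thing).
The state is a dict: "time": time; "qpos": joint angles; "dq": joint speeds; "joint_efforts": joint torques, N m; "eef_pos": TCP position; "tcp_rot": TCP orientation; "contact_force": force on the tool from outside, world axes, zero at the start; "wrist_torque": the same for the moment, N m; "opening": opening from 0.0 (shut) to 1.0 (fully open).
Only numpy, scipy, OpenCV 4.12 (cv2) and the standard library are available. Lean on these libraries where they do the work, as an engineer would, in place of code of your own. Each camera call takes 0.05 s, during which the arm holds its last target.

## Working session

There is one attempt and no reset: what is moved stays moved. The work goes in short steps, Python scripts to look and compute and a tool call to move; the robot and the scene stay as the last step left them, time stands still between calls to the robot, and variables do not carry over. Pictures are saved under pics/ and viewed, and the job is handed in when it is done.

Besides the shell and the picture viewer there is one more tool, called after "Call:" as a command line: name --argument value ..., lists and objects as JSON in quotes. move_arm: Moves the arm, as the interface text tells. Its arguments: {"type":"object","properties":{"plan":{"type":"array","items":{"type":"array","items":{"type":"array","items":{"type":"number"}}}},"force":{"type":"number"}},"required":["plan"]}

```bash
ls; mkdir -p pics
python3 - <<'E'
from plant import *
import cv2, numpy as np
s=get_state(); print({k:np.round(v,3).tolist() for k,v in s.items()})
for n in("side","top"):
    im=read_camera(n); cv2.imwrite(f"pics/{n}0.png",im[:,:,::-1])
    c=get_calibration(n); print(n,{k:np.round(np.array(v),4).tolist() if not isinstance(v,str) else v for k,v in c.items()})
    for q in ["roll_center","spindle_foot","spindle_tip","shutter_tab","reader","core_center","bottle_center"]:
        print(n,q,[(round(d["p"],2),np.round(d["centre"],1).tolist()) for d in pinpoint(n,q)][:4])
E
```

```text
pics
{'time': 0.0, 'qpos': [-1.31, 0.287, 1.578, 0.0, 1.279, -0.15], 'dq': [0.0, 0.001, -0.0, 0.001, 0.0, 0.001], 'joint_efforts': [-0.0, -40.598, -29.263, -0.0, 0.006, 0.0], 'eef_pos': [0.269, -0.618, 0.23], 'tcp_rot': [0.979, 0.204, -0.0, -0.001], 'contact_force': [-0.717, 0.968, 0.033], 'wrist_torque': [-0.004, 0.028, 0.014], 'opening': 0.999}
side {'mtx': [[506.2546, 0.0, 319.9829], [0.0, 506.2546, 197.1819], [0.0, 0.0, 1.0]], 'extrinsics': [[-0.8923, 0.2044, -0.4026, 0.0822], [-0.451, -0.4431, 0.7747, 0.8677], [-0.0201, 0.8729, 0.4876, 0.6517], [0.0, 0.0, 0.0, 1.0]]}
side roll_center [(0.72, [300.0, 330.9]), (0.62, [355.3, 319.0]), (0.58, [313.1, 297.0])]
side spindle_foot [(0.83, [315.1, 239.0])]
side spindle_tip []
side shutter_tab [(0.56, [330.9, 189.4])]
side reader [(0.62, [329.2, 219.5])]
side core_center [(0.69, [252.3, 318.9])]
side bottle_center [(0.89, [243.0, 256.2])]
top {'mtx': [[454.9298, 0.0, 318.4083], [0.0, 454.9298, 195.1463], [0.0, 0.0, 1.0]], 'extrinsics': [[0.0102, 0.9804, -0.1968, 0.3325], [-0.9999, 0.0114, 0.005, -0.0498], [0.0071, 0.1967, 0.9804, 1.2262], [0.0, 0.0, 0.0, 1.0]]}
top roll_center [(0.66, [179.3, 253.5]), (0.59, [217.5, 243.5]), (0.56, [208.1, 281.9])]
top spindle_foot [(0.89, [285.6, 206.5])]
top spindle_tip [(0.69, [280.9, 204.0])]
top shutter_tab [(0.78, [330.0, 200.1])]
top reader [(0.58, [322.0, 204.8])]
top core_center [(0.41, [178.5, 218.3])]
top bottle_center [(0.74, [230.7, 172.7])]
```

View pics/side0.png

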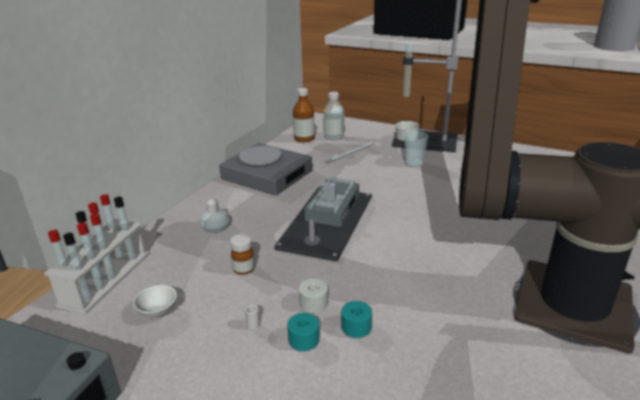

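View pics/top0.png

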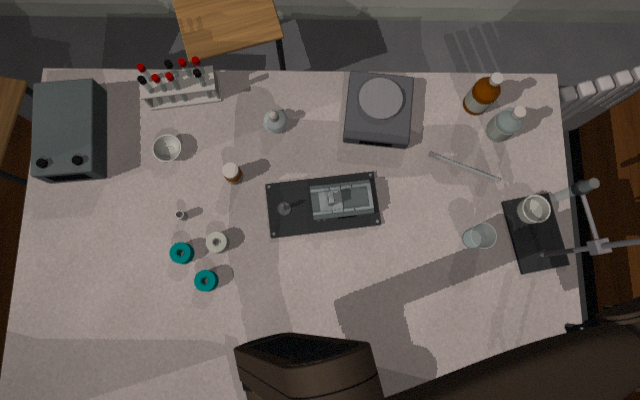

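Run:
```python
import cv2
a=cv2.imread("pics/side0.png")[150:370,210:410]; cv2.imwrite("pics/side0c.png",cv2.resize(a,None,fx=2.7,fy=2.7,interpolation=cv2.INTER_CUBIC))
a=cv2.imread("pics/top0.png")[140:310,150:430]; cv2.imwrite("pics/top0c.png",cv2.resize(a,None,fx=2.8,fy=2.8,interpolation=cv2.INTER_CUBIC))
```

```text
(no output)
```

View pics/side0c.png

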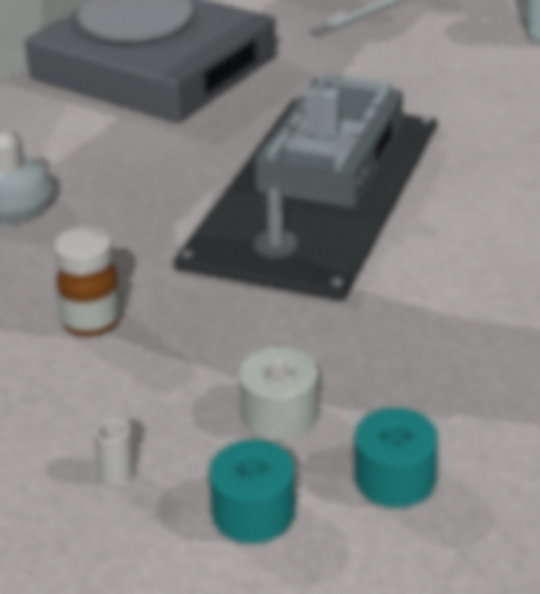

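View pics/top0c.png

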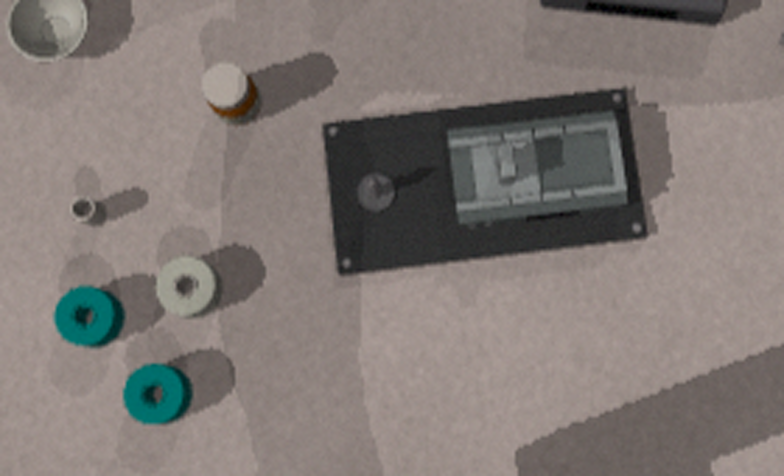

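The full roll is the white cylinder: side (313,297), top (217,243). It is white, wide and bored, as described. The turquoise look-alikes are at side (300,331) and (355,319), and at top (179,253) and (208,282). The thin bare core is at side (252,319), top (180,215). The enlarged crops confirm this. Next I measure positions.

```bash
cat > h.py <<'E'
from plant import *
import cv2, numpy as np
from scipy.optimize import least_squares
C={n:get_calibration(n) for n in("side","top")}
def P(n):
    c=C[n];K=np.array(c["mtx"]);T=np.linalg.inv(np.array(c["extrinsics"]));return K@np.diag([1,-1,-1])@T[:3]
def proj(n,X):
    X=np.atleast_2d(X);h=np.c_[X,np.ones(len(X))]@P(n).T;return h[:,:2]/h[:,2:]
def onz(n,uv,z):
    M=P(n);A=M[:,[0,1,3]].copy();A[:,2]+=M[:,2]*z
    r=np.linalg.solve(A,[uv[0],uv[1],1]);return r[:2]/r[2]
def tri(us,ut):
    h=cv2.triangulatePoints(P("side"),P("top"),np.array(us,float).reshape(2,1),np.array(ut,float).reshape(2,1))[:,0];return h[:3]/h[3]
E
python3 - <<'E'
from h import *
print([k for k in C["side"]])
print("roll tri",tri([313.1,297],[217.5,243.5]),onz("side",[313.1,297],.02),onz("top",[217.5,243.5],.02))
print("foot",onz("side",[315.1,239.0],.015),onz("top",[285.6,206.5],.015), tri([315.1,239.0],[285.6,206.5]))
print("tip",onz("top",[280.9,204.0],.068))
print("tab",onz("side",[330.9,189.4],.0735),onz("top",[330,200.1],.0735),tri([330.9,189.4],[330,200.1]))
print("reader",onz("side",[329.2,219.5],0),onz("top",[322,204.8],0))
for q,z in (("bottle_center",.0375),("core_center",.02),("burner_center",.039),("beaker_center",.045)):
    for n in("side","top"):
        read_camera(n)
        d=pinpoint(n,q)
        print(q,n,[(round(x["p"],2),np.round(onz(n,x["centre"],z),3).tolist()) for x in d][:3])
# masks
for n in("side","top"):
    for q in("roll_center","reader"):
        for x in cut_out(n,q)[:3]:
            m=x["pixels"];ys,xs=np.nonzero(m);print(n,q,round(x["p"],2),np.round(x["centre"],1),m.sum(),xs.min(),xs.max(),ys.min(),ys.max())
E
```

```text
['mtx', 'extrinsics']
roll tri [0.44236446 0.21075767 0.01601526] [0.44089917 0.21502782] [0.44109214 0.2095172 ]
foot [0.53093697 0.03257857] [0.5432676  0.03234788] [0.53777302 0.03022266 0.01276488]
tip [0.54046288 0.04105559]
tab [ 0.55306456 -0.09638742] [ 0.55114678 -0.08566079] [ 0.54889886 -0.08585035  0.07977758]
reader [ 0.5493338  -0.07746222] [ 0.55174052 -0.06611157]
bottle_center side [(0.7, [0.625, 0.175]), (0.56, [0.795, 0.069])]
bottle_center top [(0.81, [0.616, 0.176])]
core_center side [(0.75, [0.579, -0.021]), (0.15, [0.535, 0.039])]
core_center top [(0.46, [0.503, 0.309])]
burner_center side [(0.87, [0.79, 0.07])]
burner_center top [(0.74, [0.786, 0.073])]
beaker_center side [(0.91, [0.474, -0.492]), (0.33, [0.566, -0.126])]
beaker_center top [(0.85, [0.465, -0.466])]
side roll_center 0.93 [355.2 317.2] 1056 339 371 300 338
side roll_center 0.88 [302.9 330.9] 1093 287 318 313 351
side roll_center 0.65 [310.9 296.5] 884 298 327 279 312
side reader 0.77 [325.3 224.3] 4640 275 371 178 261
top roll_center 0.89 [217.2 243.3] 384 206 228 232 253
top roll_center 0.74 [205.9 280.8] 433 194 218 270 291
top roll_center 0.69 [176.1 252.3] 393 170 193 243 263
top reader 0.9 [319.2 205.2] 6057 265 380 172 238
top reader 0.42 [216.  245.2] 406 206 229 232 253
```

Run:
```python
import cv2
a=cv2.imread("pics/top0.png")[165:245,258:388]; cv2.imwrite("pics/top0r.png",cv2.resize(a,None,fx=6,fy=6,interpolation=cv2.INTER_CUBIC))
a=cv2.imread("pics/side0.png")[170:265,270:380]; cv2.imwrite("pics/side0r.png",cv2.resize(a,None,fx=6,fy=6,interpolation=cv2.INTER_CUBIC))
```

```text
(no output)
```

View pics/top0r.png

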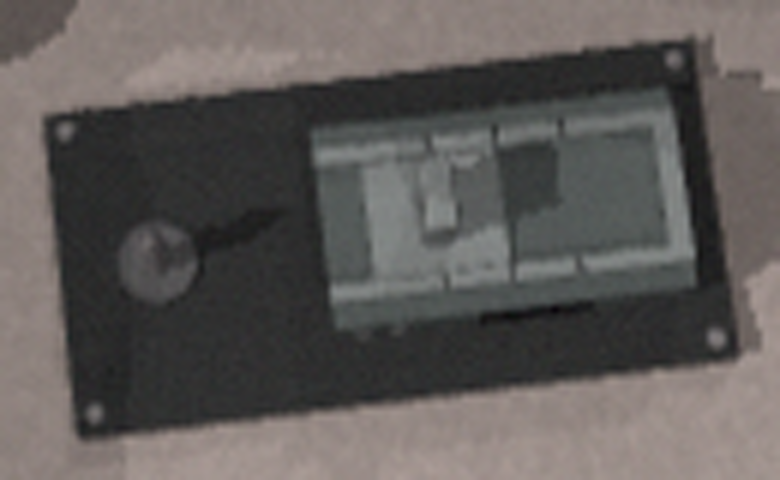

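View pics/side0r.png

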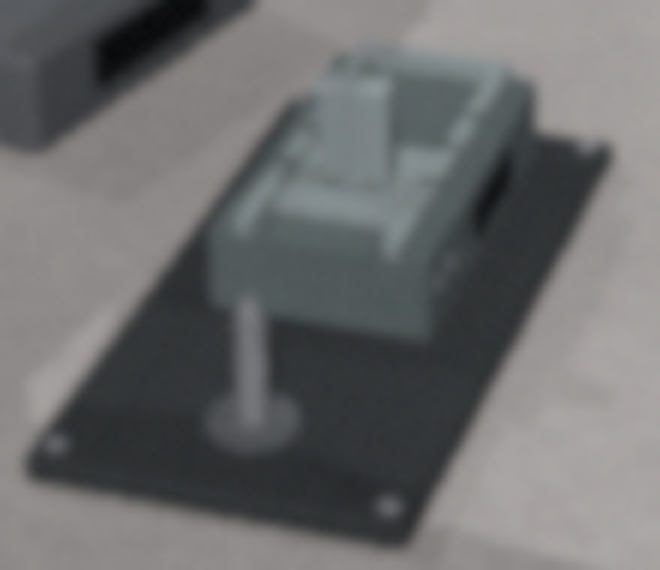

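Run:
```python
from h import *
f=lambda L,o:(np.array(L,float)+.5)/6-.5+np.array(o)
tc=f([(45,117),(706,38),(738,355),(82,437)],(258,165)); ts=f([(65,131),(674,60),(717,338),(95,413)],(258,165))
ss=f([(56,443),(588,146),(388,506)],(270,170)); tseat=f([(158,263)],(258,165)); sseat=f([(254,418)],(270,170))
cor=np.array([(75,150),(75,-150),(-75,-150),(-75,150)])/1000.
def w(p,xy,z):
    c,s=np.cos(p[2]),np.sin(p[2]);xy=np.atleast_2d(xy)
    return np.c_[xy@np.array([[c,s],[-s,c]])+p[:2],np.full(len(xy),z)]
def res(p,use):
    d=p[3];sc=np.sign(cor)*(np.abs(cor)-d);r=[]
    if 't' in use:
        r+=[proj("top",w(p,cor,.012))-tc,proj("top",w(p,sc,.012))-ts,proj("top",w(p,(0,.105),.015))-tseat]
    if 's' in use: r+=[proj("side",w(p,sc[[0,1,3]],.012))-ss,proj("side",w(p,(0,.105),.015))-sseat]
    return np.concatenate(r).ravel()
for use in('t','s','ts'):
    o=least_squares(res,[.55,-.07,.12,.01],args=(use,));p=o.x
    print(use,np.round(p,4),"rms",np.sqrt(np.mean(o.fun**2)).round(2),"foot",w(p,(0,.105),.015).round(4),"tab",w(p,(0,-.02),.0735).round(4))
    print(np.round(o.fun.reshape(-1,2),1).tolist())
    print("tip px",proj("top",w(p,(0,.105),.068)),proj("side",w(p,(0,.105),.068)))
```

```text
t [ 0.5527 -0.068   0.1319  0.01  ] rms 0.61 foot [[0.5389 0.0361 0.015 ]] tab [[ 0.5554 -0.0878  0.0735]]
[[-0.2, -0.7], [-1.8, -0.3], [0.9, 0.6], [-0.8, 0.3], [0.5, 0.1], [0.4, -0.0], [0.2, 0.2], [0.4, 0.2], [0.2, -0.3]]
tip px [[282.79039194 204.61304725]] [[310.53919582 218.87946953]]
s [ 0.4951 -0.0658 -0.2859  0.0072] rms 5.03 foot [[0.5247 0.035  0.015 ]] tab [[ 0.4894 -0.085   0.0735]]
[[5.2, -6.2], [-4.4, -2.0], [-6.2, 6.9], [5.2, 1.0]]
tip px [[283.09675661 210.05122199]] [[316.53774282 220.06927081]]
ts [ 0.5413 -0.0708  0.0523  0.0153] rms 8.41 foot [[0.5358 0.034  0.015 ]] tab [[ 0.5424 -0.0908  0.0735]]
[[2.7, -1.1], [1.9, 7.8], [0.4, 9.4], [-2.3, 0.3], [5.1, 1.9], [2.0, 9.8], [-2.2, 6.8], [1.1, -1.6], [1.0, 0.8], [4.4, -2.2], [-37.8, -5.4], [-1.9, -1.0], [1.0, -0.4]]
tip px [[283.58098733 205.79254362]] [[312.22367033 218.72963288]]
```

```bash
cat > fit.py <<'E'
from h import *
f=lambda L,o:(np.array(L,float)+.5)/6-.5+np.array(o)
tc=f([(45,117),(706,38),(738,355),(82,437)],(258,165)); ts=f([(65,131),(674,60),(717,338),(95,413)],(258,165))
ss=f([(56,443),(588,146),(388,506)],(270,170)); tseat=f([(158,263)],(258,165)); sseat=f([(254,418)],(270,170))
cor=np.array([(75,150),(75,-150),(-75,-150),(-75,150)])/1000.
def w(p,xy,z):
    c,s=np.cos(p[2]),np.sin(p[2]);xy=np.atleast_2d(xy)
    return np.c_[xy@np.array([[c,s],[-s,c]])+p[:2],np.full(len(xy),z)]
def res(p,use):
    d=p[3];sc=np.sign(cor)*(np.abs(cor)-d);r=[]
    if 't' in use:
        r+=[proj("top",w(p,cor,.012))-tc,proj("top",w(p,sc,.012))-ts,proj("top",w(p,(0,.105),.015))-tseat]
    if 's' in use: r+=[proj("side",w(p,sc[[0,2,3]],.012))-ss,proj("side",w(p,(0,.105),.015))-sseat]
    return np.concatenate(r).ravel()
E
python3 - <<'E'
from fit import *
for use in('t','s','ts'):
    o=least_squares(res,[.55,-.07,.12,.01],args=(use,));p=o.x
    print(use,np.round(p,4),"rms",np.sqrt(np.mean(o.fun**2)).round(2),"foot",w(p,(0,.105),.015).round(4),"tab",w(p,(0,-.02),.0735).round(4))
    print(np.round(o.fun.reshape(-1,2),1).tolist())
    print("tip px",proj("top",w(p,(0,.105),.068)),proj("side",w(p,(0,.105),.068)))
# roll by circle fit in both
for n in("top","side"):
    im=read_camera(n)
    g=im.astype(int)
    for x in cut_out(n,"roll_center"):
        m=x["pixels"]
        col=im[m].mean(0); 
        if col[0]>110:
            # refine: silhouette of cylinder best IoU
            from scipy.optimize import minimize
            a=np.linspace(0,2*np.pi,40)
            best=None
            def sil(xy):
                pts=np.vstack([proj(n,np.c_[xy[0]+.028*np.cos(a),xy[1]+.028*np.sin(a),np.full(40,z)]) for z in(0,.04)])
                h=cv2.convexHull(((pts+0)*16).round().astype(np.int32)); k=np.zeros(m.shape,np.uint8); cv2.fillConvexPoly(k,h,1,shift=4); return k.astype(bool)
            x0=onz(n,x["centre"],.02)
            r=minimize(lambda q:-(sil(q)&m).sum()/(sil(q)|m).sum(),x0,method="Nelder-Mead",options=dict(initial_simplex=[x0,x0+[.006,0],x0+[0,.006]]))
            print(n,"roll",r.x.round(4),-r.fun)
E
```

```text
t [ 0.5527 -0.068   0.1319  0.01  ] rms 0.61 foot [[0.5389 0.0361 0.015 ]] tab [[ 0.5554 -0.0878  0.0735]]
[[-0.2, -0.7], [-1.8, -0.3], [0.9, 0.6], [-0.8, 0.3], [0.5, 0.1], [0.4, -0.0], [0.2, 0.2], [0.4, 0.2], [0.2, -0.3]]
tip px [[282.79039194 204.61304725]] [[310.53919582 218.87946953]]
s [ 0.5514 -0.0684  0.1288  0.01  ] rms 0.16 foot [[0.5379 0.0358 0.015 ]] tab [[ 0.554  -0.0882  0.0735]]
[[0.1, 0.1], [0.0, 0.2], [0.1, 0.0], [-0.2, -0.3]]
tip px [[282.91922152 204.99322384]] [[311.01516725 218.9020354 ]]
ts [ 0.5523 -0.0681  0.1321  0.0099] rms 0.54 foot [[0.5385 0.036  0.015 ]] tab [[ 0.555  -0.088   0.0735]]
[[-0.1, -0.6], [-1.8, -0.2], [1.0, 0.7], [-0.7, 0.5], [0.5, 0.2], [0.5, 0.1], [0.3, 0.3], [0.4, 0.4], [0.3, -0.2], [-0.2, 0.1], [-0.5, 0.1], [-0.0, -0.0], [-0.5, -0.3]]
tip px [[282.85256101 204.77233471]] [[310.74300607 218.88431468]]
top roll [0.4466 0.2099] 0.7799564270152506
top roll [0.6324 0.1783] 0.7765237020316027
side roll [0.444 0.211] 0.9309278350515464
side roll [0.5271 0.296 ] 0.26597744360902253
```

```bash
cat > go.py <<'E'
import sys
from h import *
from scipy.spatial.transform import Rotation as R
def goto(x,y,z,ang,n=5):
    s=get_state();p=np.array(s["eef_pos"]);r=R.from_quat(s["tcp_rot"])
    a=np.deg2rad(ang);yv=np.array([np.cos(a),np.sin(a),0]);zv=np.array([0,0,-1.]);xv=np.cross(yv,zv)
    T=R.from_matrix(np.c_[xv,yv,zv])
    d=(r.inv()*T).as_rotvec(degrees=True);sh=r.inv().apply(np.array([x,y,z])-p)
    print("now",p.round(4),"jaw",np.degrees(np.arctan2(r.as_matrix()[1,1],r.as_matrix()[0,1])).round(2),"tilt",r.as_matrix()[:,2].round(3),"F",np.round(s["contact_force"],1),"open",round(s["opening"],3),"t",s["time"],"q",np.round(s["qpos"],2))
    print("turn",d.round(1),"shift",sh.round(4))
if __name__=="__main__": goto(*map(float,sys.argv[1:]))
E
python3 go.py .45 -.38 .25 -31.6
python3 - <<'E'
from h import *
im=read_camera("top").copy(); a=np.linspace(0,2*np.pi,60)
big=cv2.resize(im[200:300,150:260],None,fx=7,fy=6*7/6,interpolation=cv2.INTER_CUBIC)[:,:,::-1].copy()
for z,c in((0,(0,0,255)),(.04,(0,255,0))):
  for r in(.028,.009):
    q=proj("top",np.c_[.4445+r*np.cos(a),.2105+r*np.sin(a),np.full(60,z)])
    q=((q-[150,200]+.5)*7-.5).round().astype(np.int32); cv2.polylines(big,[q],True,c,1)
cv2.imwrite("pics/rollt.png",big[:590])
im=read_camera("side").copy()
big=cv2.resize(im[260:360,260:380],None,fx=6,fy=6,interpolation=cv2.INTER_CUBIC)[:,:,::-1].copy()
for z,c in((0,(0,0,255)),(.04,(0,255,0))):
  for r in(.028,.009):
    q=proj("side",np.c_[.4445+r*np.cos(a),.2105+r*np.sin(a),np.full(60,z)])
    q=((q-[260,260]+.5)*6-.5).round().astype(np.int32); cv2.polylines(big,[q],True,c,1)
cv2.imwrite("pics/rolls.png",big)
E
```

```text
now [ 0.2696 -0.6188  0.2313] jaw -66.46 tilt [-0. -0. -1.] F [ 0.1 -0.2  0.8] open 0.995 t 2.0 q [-1.31  0.29  1.58 -0.    1.28 -0.15]
turn [  0.    0.  -34.9] shift [ 0.2608 -0.1469 -0.0187]
```

View pics/rollt.png

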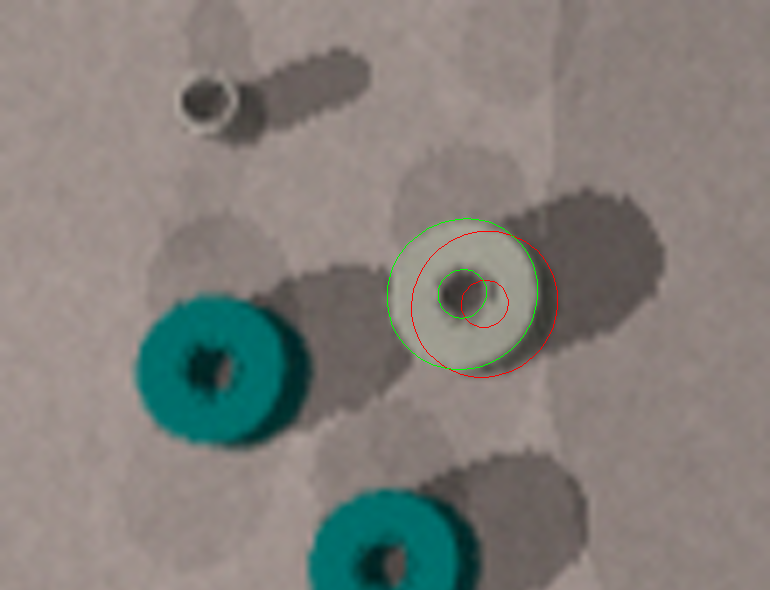

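View pics/rolls.png

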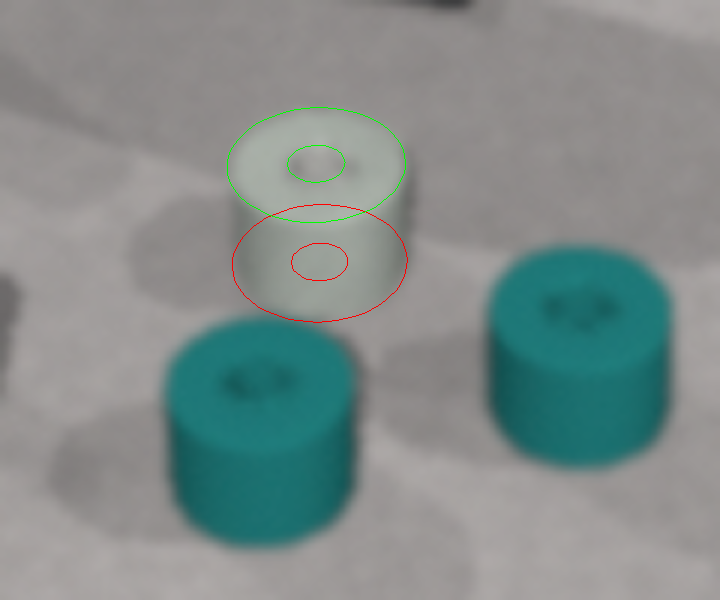

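The projected cylinder at (0.444, 0.2105) sits on the white roll in both crops: top bore (216,242), side top face (313,287). The two turquoise rolls are the look-alikes and stay untouched. Moving off now.

Call:
move_arm --plan '[[[0, 0, -7, 0.052, -0.03, -0.004, 0.0854], [0, 0, -14, 0.104, -0.06, -0.008, 0.0854], [0, 0, -21, 0.156, -0.09, -0.012, 0.0854], [0, 0, -28, 0.208, -0.118, -0.016, 0.0854], [0, 0, -35, 0.26, -0.147, -0.019, 0.0854]]]'

```text
time: 2.72
eef_pos: [0.4503, -0.3787, 0.2509]
tcp_rot: [0.871, 0.491, 0.0, 0.001]
contact_force: [1.0, 0.4, -0.3]
opening: 0.997
```

```bash
python3 go.py .52 -.08 .25 5
```

```text
now [ 0.4503 -0.3787  0.2509] jaw -31.25 tilt [ 0.001 -0.001 -1.   ] F [ 1.   0.4 -0.3] open 0.997 t 2.725 q [-0.87  0.08  1.78  0.    1.28 -0.33]
turn [  0.1   0.  -36.2] shift [ 0.2915 -0.0953  0.0007]
```

Call:
move_arm --plan '[[[0, 0, -7, 0.058, -0.019, 0, 0.0854], [0, 0, -14, 0.116, -0.038, 0, 0.0854], [0, 0, -21, 0.174, -0.057, 0, 0.0854], [0, 0, -29, 0.232, -0.076, 0, 0.0854], [0, 0, -36, 0.291, -0.095, 0.001, 0.0854]]]'

```text
time: 3.35
eef_pos: [0.5203, -0.0787, 0.2502]
tcp_rot: [0.676, 0.737, 0.0, 0.001]
contact_force: [0.5, 0.1, -0.7]
opening: 0.998
```

```bash
python3 go.py .444 .2105 .20 45
```

```text
now [ 0.5203 -0.0787  0.2502] jaw 4.97 tilt [ 0.002 -0.001 -1.   ] F [ 0.5  0.1 -0.7] open 0.998 t 3.35 q [-0.34 -0.06  1.92 -0.    1.28 -0.43]
turn [  0.1   0.1 -40. ] shift [ 0.2948 -0.051   0.0497]
```

Call:
move_arm --plan '[[[0, 0, -8, 0.059, -0.01, 0.005, 0.0854], [0, 0, -16, 0.118, -0.02, 0.01, 0.0854], [0, 0, -24, 0.177, -0.03, 0.02, 0.0854], [0, 0, -32, 0.236, -0.041, 0.035, 0.0854], [0, 0, -40, 0.295, -0.051, 0.05, 0.0854]]]'

```text
time: 3.98
eef_pos: [0.4434, 0.2125, 0.1999]
tcp_rot: [0.381, 0.925, 0.0, 0.002]
contact_force: [0.9, -0.6, 0.3]
opening: 1.0
```

```bash
python3 go.py .444 .2105 .008 45
```

```text
now [0.4434 0.2125 0.1999] jaw 45.23 tilt [ 0.004 -0.001 -1.   ] F [ 0.9 -0.6  0.3] open 1.0 t 3.975 q [ 0.24 -0.1   2.05 -0.    1.19 -0.55]
turn [0.1 0.2 0.2] shift [-0.0012 -0.0014  0.1919]
```

Call:
move_arm --plan '[[[0, 0, 0, -0.001, -0.001, 0.04, 0.0854], [0, 0, 0, -0.001, -0.001, 0.09, 0.0854], [0, 0, 0, -0.001, -0.001, 0.14, 0.0854], [0, 0, 0, -0.001, -0.001, 0.175, 0.0854], [0, 0, 0, -0.001, -0.001, 0.19, 0.0854]]]'

```text
time: 4.6
eef_pos: [0.4427, 0.2106, 0.0079]
tcp_rot: [0.381, 0.925, -0.001, 0.0]
contact_force: [0.5, -0.1, 0.5]
opening: 0.997
```

```bash
python3 go.py .444 .2105 .009 45
python3 - <<'E'
from h import *
a=cv2.resize(read_camera("side")[240:370,240:400],None,fx=4.5,fy=4.5,interpolation=cv2.INTER_CUBIC); cv2.imwrite("pics/s1.png",a[:,:,::-1])
E
```

```text
now [0.4427 0.2106 0.0079] jaw 45.23 tilt [ 0.    -0.002 -1.   ] F [ 0.5 -0.1  0.5] open 0.997 t 4.6 q [ 0.24  0.2   2.15 -0.    0.79 -0.55]
turn [-0.1  0.1  0.2] shift [-0.001   0.0009 -0.0011]
```

View pics/s1.png

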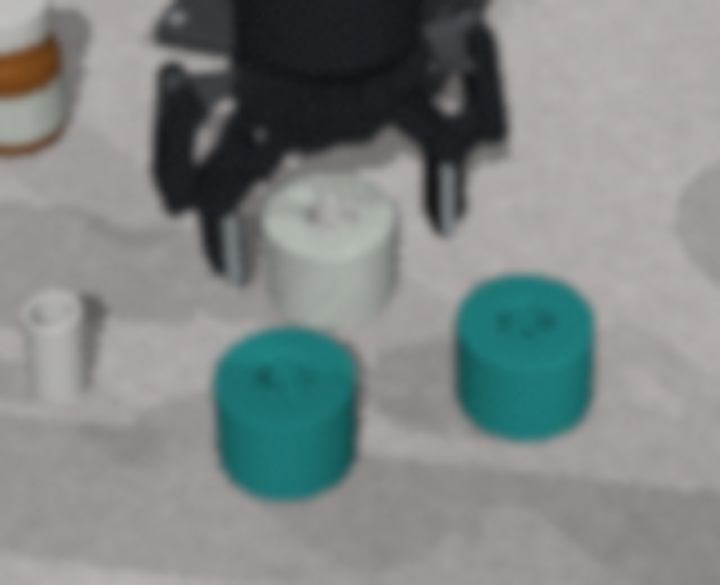

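The white roll (crop 330,250) stands between the open fingers, clear of both turquoise ones. Closing now.

Call:
move_arm --plan '[[[0, 0, 0, 0, 0, 0, 0.045], [0, 0, 0, 0, 0, 0, 0.045], [0, 0, 0, 0, 0, 0, 0.045], [0, 0, 0, 0, 0, 0, 0.045], [0, 0, 0, 0, 0, 0, 0.045]]]' --force 40

```text
time: 5.28
eef_pos: [0.444, 0.2108, 0.009]
tcp_rot: [0.381, 0.925, 0.0, 0.001]
contact_force: [-0.0, -0.4, 6.0]
opening: 0.636
```

```bash
python3 go.py .4445 .2105 .11 45
```

```text
now [0.444  0.2108 0.009 ] jaw 45.22 tilt [ 0.003 -0.001 -1.   ] F [-0.  -0.4  6. ] open 0.636 t 5.275 q [ 0.24  0.2   2.15 -0.    0.79 -0.55]
turn [0.1 0.2 0.2] shift [-0.0008  0.0002 -0.101 ]
```

Call:
move_arm --plan '[[[0, 0, 0, 0, 0, -0.01, 0.045], [0, 0, 0, 0, 0, -0.03, 0.045], [0, 0, 0, 0, 0, -0.06, 0.045], [0, 0, 0, 0, 0, -0.09, 0.045], [0, 0, 0, 0, 0, -0.111, 0.045]]]'

```text
time: 5.9
eef_pos: [0.4439, 0.211, 0.1218]
tcp_rot: [0.381, 0.925, 0.001, 0.002]
contact_force: [-0.2, 0.3, -0.3]
opening: 0.641
```

```bash
python3 go.py .5385 .036 .12 7.5
python3 - <<'E'
from h import *
a=cv2.resize(read_camera("side")[200:370,230:400],None,fx=3.5,fy=3.5,interpolation=cv2.INTER_CUBIC); cv2.imwrite("pics/s2.png",a[:,:,::-1])
E
```

```text
now [0.4439 0.211  0.1218] jaw 45.23 tilt [ 0.004 -0.001 -1.   ] F [-0.2  0.3 -0.3] open 0.641 t 5.9 q [ 0.24 -0.    2.11 -0.    1.03 -0.55]
turn [ 0.2  0.1 37.7] shift [-0.1904 -0.0576  0.0023]
```

View pics/s2.png

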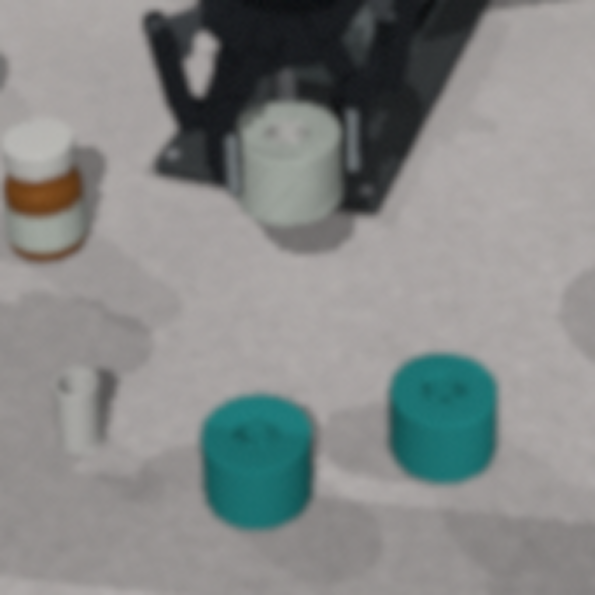

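The roll came up with the gripper (crop 290,160), level and between the pads. Carrying it above the spindle.

Call:
move_arm --plan '[[[0, 0, 7.5, -0.035, -0.01, 0, 0.045], [0, 0, 15, -0.075, -0.022, 0, 0.045], [0, 0, 23, -0.12, -0.036, 0, 0.045], [0, 0, 31, -0.16, -0.048, 0, 0.045], [0, 0, 37.7, -0.19, -0.0575, 0, 0.045]]]'

```text
time: 6.58
eef_pos: [0.5402, 0.0353, 0.1248]
tcp_rot: [0.661, 0.75, 0.003, 0.003]
contact_force: [-0.6, 0.7, -0.8]
opening: 0.644
```

Call:
move_arm --plan '[[[0, 0, 0, 0, 0, 0.005, 0.045], [0, 0, 0, 0, 0, 0.01, 0.045], [0, 0, 0, 0, 0, 0.015, 0.045], [0, 0, 0, 0, 0, 0.02, 0.045], [0, 0, 0, 0, 0, 0.02, 0.045]]]'

```text
time: 7.2
eef_pos: [0.5397, 0.036, 0.1041]
tcp_rot: [0.661, 0.751, 0.003, 0.002]
contact_force: [0.4, -0.1, -1.2]
opening: 0.638
```

```bash
cat > ov.py <<'E'
import sys
from fit import *
def ov(n,box,fx,name,circs=(),segs=()):
    x0,x1,y0,y1=box
    b=cv2.resize(read_camera(n)[y0:y1,x0:x1],None,fx=fx,fy=fx,interpolation=cv2.INTER_CUBIC)[:,:,::-1].copy()
    a=np.linspace(0,2*np.pi,60)
    for (x,y,z,r,c) in circs:
        q=proj(n,np.c_[x+r*np.cos(a),y+r*np.sin(a),np.full(60,z)])
        cv2.polylines(b,[((q-[x0,y0]+.5)*fx-.5).round().astype(np.int32)],True,c,1)
    for (A,B,c) in segs:
        q=((proj(n,np.array([A,B]))-[x0,y0]+.5)*fx-.5).round().astype(np.int32);cv2.line(b,q[0].tolist(),q[1].tolist(),c,1)
    cv2.imwrite("pics/"+name+".png",b)
E
python3 go.py .5385 .036 .1 7.5
python3 - <<'E'
from ov import *
p=np.array(get_state()["eef_pos"]);zb=p[2]-.009
G=(0,255,0);Rr=(0,0,255)
c=[(p[0],p[1],zb,.028,G),(p[0],p[1],zb+.04,.028,G),(.5385,.036,.015,.018,Rr)]
s=[((.5385,.036,.015),(.5385,.036,.068),Rr)]
ov("side",(250,380,150,270),5,"s3",c,s); ov("top",(230,350,150,260),5,"t3",c,s)
E
```

```text
now [0.5397 0.036  0.1041] jaw 7.31 tilt [ 0.007  0.001 -1.   ] F [ 0.4 -0.1 -1.2] open 0.638 t 7.2 q [-0.12  0.13  2.01  0.    0.99 -0.25]
turn [ 0.4  0.  -0.2] shift [ 0.0002 -0.0012  0.0041]
```

View pics/s3.png

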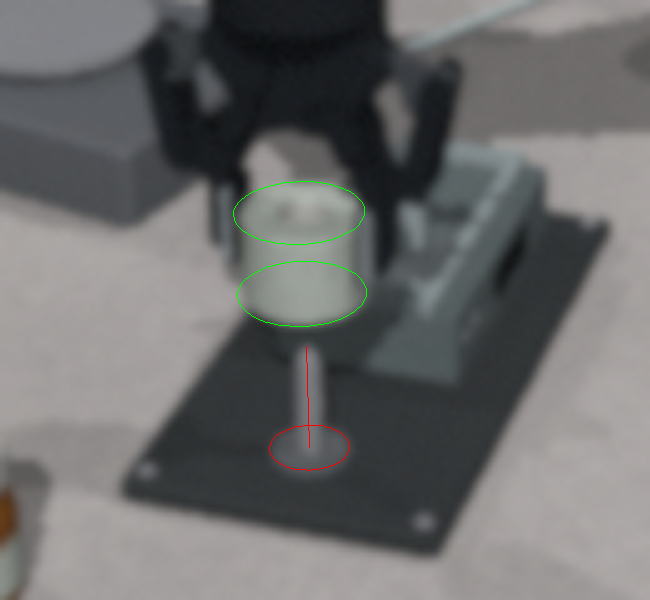

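View pics/t3.png

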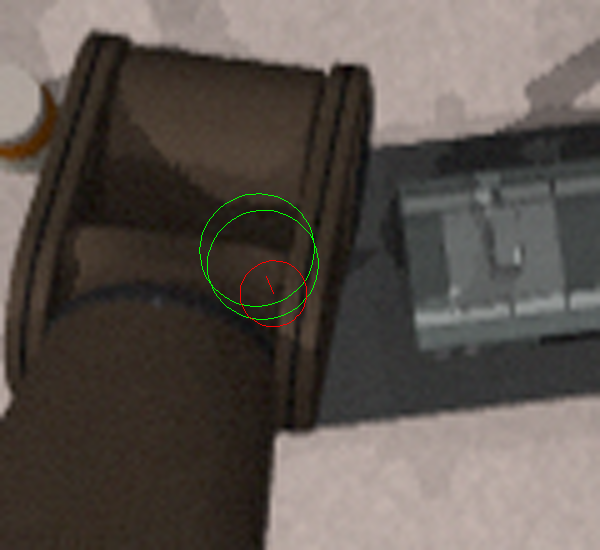

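In the side crop the held roll matches its predicted outline (axis about col 303). The spindle matches the red line (col 308). The top view is hidden by the arm. I start lowering, with a 1 mm correction.

Call:
move_arm --plan '[[[0.4, 0, 0, 0, -0.001, 0.004, 0.045], [0.4, 0, 0, 0, -0.001, 0.014, 0.045], [0.4, 0, 0, 0, -0.001, 0.024, 0.045], [0.4, 0, 0, 0, -0.001, 0.034, 0.045], [0.4, 0, 0, 0, -0.001, 0.042, 0.045]]]'

```text
time: 7.92
eef_pos: [0.5392, 0.0356, 0.0616]
tcp_rot: [0.661, 0.751, -0.0, 0.0]
contact_force: [-0.2, 1.4, -0.4]
opening: 0.643
```

```bash
python3 go.py .5385 .036 .026 7.5
python3 - <<'E'
from ov import *
p=np.array(get_state()["eef_pos"]);zb=p[2]-.009
G=(0,255,0);Rr=(0,0,255)
c=[(p[0],p[1],zb,.028,G),(p[0],p[1],zb+.04,.028,G),(.5385,.036,.015,.018,Rr)]
s=[((.5385,.036,.015),(.5385,.036,.068),Rr)]
ov("side",(250,380,150,270),5,"s4",c,s)
E
```

```text
now [0.5392 0.0356 0.0616] jaw 7.28 tilt [ 0. -0. -1.] F [-0.2  1.4 -0.4] open 0.643 t 7.925 q [-0.12  0.2   2.02 -0.    0.92 -0.25]
turn [ 0.   0.  -0.2] shift [ 0.0005 -0.0006  0.0356]
```

View pics/s4.png

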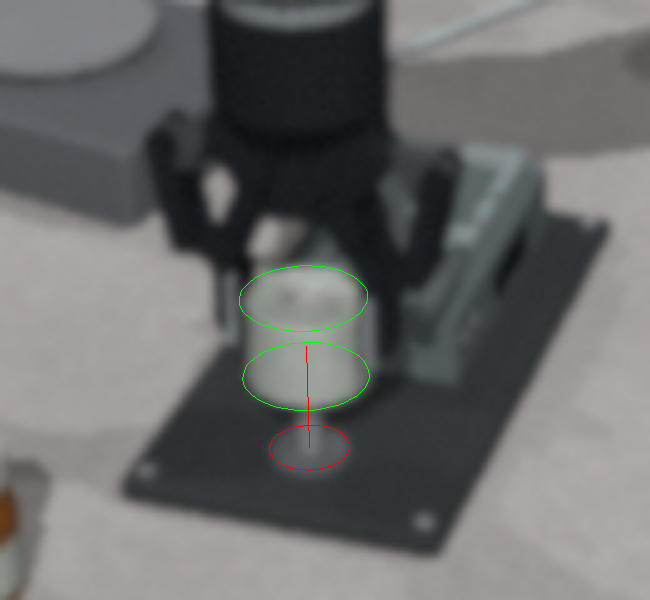

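The roll's underside is 15 mm below the spindle tip with no contact force, so the spindle is inside the bore. I keep lowering.

Call:
move_arm --plan '[[[0, 0, 0, 0, -0.0005, 0.008, 0.045], [0, 0, 0, 0, -0.0005, 0.017, 0.045], [0, 0, 0, 0, -0.0005, 0.025, 0.045], [0, 0, 0, 0, -0.0005, 0.031, 0.045], [0, 0, 0, 0, -0.0005, 0.035, 0.045]]]'

```text
time: 8.6
eef_pos: [0.538, 0.0355, 0.0253]
tcp_rot: [0.661, 0.751, -0.001, -0.001]
contact_force: [0.5, 1.1, 0.2]
opening: 0.639
```

Call:
move_arm --plan '[[[0, 0, 0, 0, 0, 0.0005, 0.045], [0, 0, 0, 0, 0, 0.001, 0.045], [0, 0, 0, 0, 0, 0.0015, 0.045], [0, 0, 0, 0, 0, 0.002, 0.045], [0, 0, 0, 0, 0, 0.002, 0.045]]]'

```text
time: 9.22
eef_pos: [0.5382, 0.0355, 0.0241]
tcp_rot: [0.661, 0.751, -0.001, -0.001]
contact_force: [-2.7, 0.8, 5.5]
opening: 0.638
```

```bash
python3 go.py .5385 .036 .024 7.5
python3 - <<'E'
from ov import *
p=np.array(get_state()["eef_pos"]);zb=p[2]-.009
G=(0,255,0);Rr=(0,0,255)
c=[(.5385,.036,.015,.028,G),(.5385,.036,.055,.028,G),(.5385,.036,.015,.018,Rr)]
s=[((.5385,.036,.015),(.5385,.036,.068),Rr)]
ov("side",(250,380,150,270),5,"s5",c,s)
E
```

```text
now [0.5382 0.0355 0.0241] jaw 7.28 tilt [-0.001 -0.    -1.   ] F [-2.7  0.8  5.5] open 0.638 t 9.225 q [-0.12  0.26  2.03 -0.    0.85 -0.25]
turn [-0.1 -0.  -0.2] shift [0.0004 0.0004 0.    ]
```

View pics/s5.png

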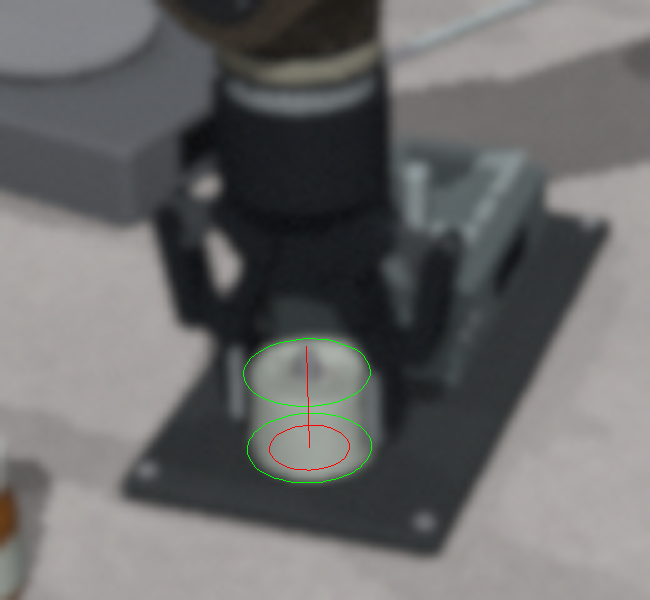

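The roll fills the predicted seated outline, 5.5 N of seat contact shows, and the height matches. I release, then lift.

Call:
move_arm --plan '[[[0, 0, 0, 0, 0, -0.001, 0.065], [0, 0, 0, 0, 0, -0.001, 0.075], [0, 0, 0, 0, 0, -0.001, 0.0854], [0, 0, 0, 0, 0, -0.001, 0.0854], [0, 0, 0, 0, 0, -0.001, 0.0854]]]'

```text
time: 9.9
eef_pos: [0.5381, 0.0355, 0.0249]
tcp_rot: [0.661, 0.751, -0.001, -0.001]
contact_force: [0.9, 0.5, 0.7]
opening: 0.999
```

Call:
move_arm --plan '[[[0, 0, 0, 0, 0, -0.01, 0.0854], [0, 0, 0, 0, 0, -0.03, 0.0854], [0, 0, 0, 0, 0, -0.06, 0.0854], [0, 0, 0, 0, 0, -0.1, 0.0854], [0, 0, 0, 0, 0, -0.14, 0.0854]]]'

```text
time: 10.52
eef_pos: [0.5382, 0.0356, 0.1668]
tcp_rot: [0.661, 0.751, -0.0, -0.0]
contact_force: [0.5, -1.3, 0.2]
opening: 0.999
```

```bash
python3 go.py .555 -.088 .155 -82.5
python3 - <<'E'
from ov import *
G=(0,255,0);Rr=(0,0,255)
c=[(.5385,.036,.015,.028,G),(.5385,.036,.055,.028,G)]
ov("side",(250,380,150,270),5,"s6",c)
E
```

```text
now [0.5382 0.0356 0.1668] jaw 7.29 tilt [-0.001 -0.    -1.   ] F [ 0.5 -1.3  0.2] open 0.999 t 10.525 q [-0.12  0.05  1.97 -0.    1.12 -0.25]
turn [-0.   0.  89.8] shift [-0.1247  0.001   0.0118]
```

View pics/s6.png

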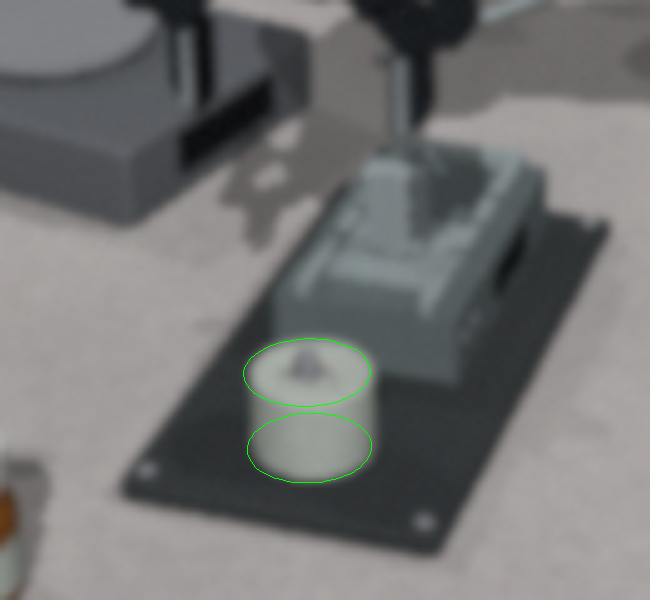

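The roll sits on the seat with the spindle tip out of its bore (crop 308,365), it has been let go, and the shutter is still closed. Next is the tab.

Call:
move_arm --plan '[[[0, 0, 9, -0.025, 0, 0, 0.045], [0, 0, 18, -0.05, 0, 0, 0.045], [0, 0, 27, -0.075, 0, 0, 0.045], [0, 0, 36, -0.1, 0.001, 0, 0.045], [0, 0, 45, -0.125, 0.001, 0, 0.045]]]'

```text
time: 11.2
eef_pos: [0.5589, -0.0894, 0.1744]
tcp_rot: [0.899, 0.438, 0.004, 0.003]
contact_force: [-0.8, 0.3, 0.2]
opening: 0.519
```

```bash
python3 go.py .555 -.088 .15 -82.5
```

```text
now [ 0.5589 -0.0894  0.1744] jaw -37.99 tilt [ 0.011 -0.002 -1.   ] F [-0.8  0.3  0.2] open 0.519 t 11.2 q [-0.34  0.1   1.9   0.    1.13  0.32]
turn [ 0.4 -0.5 44.5] shift [-0.0014 -0.0042  0.0244]
```

Call:
move_arm --plan '[[[0.1, -0.1, 9, -0.001, -0.001, 0.005, 0.045], [0.2, -0.2, 18, -0.001, -0.002, 0.01, 0.045], [0.3, -0.3, 27, -0.001, -0.003, 0.015, 0.045], [0.4, -0.4, 36, -0.001, -0.004, 0.02, 0.045], [0.4, -0.5, 44.5, -0.001, -0.004, 0.024, 0.045]]]'

```text
time: 11.82
eef_pos: [0.5554, -0.0877, 0.1507]
tcp_rot: [0.998, 0.063, 0.0, 0.0]
contact_force: [-0.2, -0.0, -0.5]
opening: 0.528
```

```bash
python3 go.py .555 -.088 .064 -82.5;  python3 - <<'E'
from ov import *
p=least_squares(res,[.55,-.07,.12,.01],args=('ts',)).x
G=(0,255,0)
tab=[w(p,[(x,y)],z)[0] for z in(.051,.096) for x,y in((-.015,-.027),(.015,-.027),(.015,-.013),(-.015,-.013))]
E=[(0,1),(1,2),(2,3),(3,0),(4,5),(5,6),(6,7),(7,4),(0,4),(1,5),(2,6),(3,7)]
ov("side",(280,390,120,240),5,"s7",(),[(tab[a],tab[b],G) for a,b in E])
E
```

```text
now [ 0.5554 -0.0877  0.1507] jaw -82.78 tilt [ 0. -0. -1.] F [-0.2 -0.  -0.5] open 0.528 t 11.825 q [-0.34  0.12  1.92 -0.    1.1   1.11]
turn [ 0.  -0.  -0.3] shift [-0.0005  0.0002  0.0867]
```

View pics/s7.png

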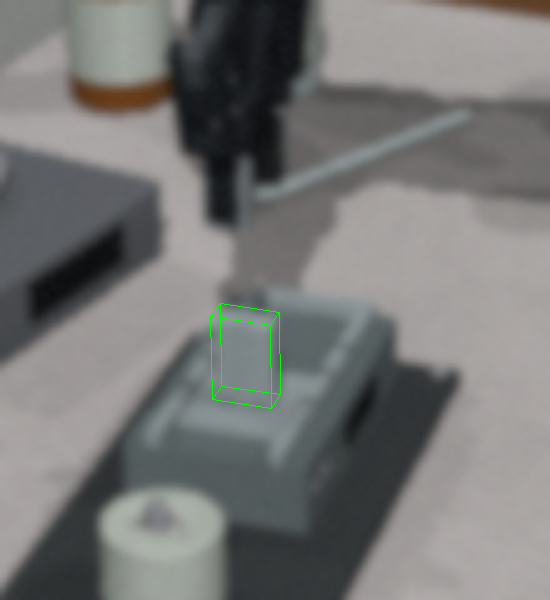

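The green prediction lies on the tab (crop 247,355). I descend around it.

Call:
move_arm --plan '[[[0, 0, -0.3, -0.0005, 0, 0.02, 0.045], [0, 0, -0.3, -0.0005, 0, 0.04, 0.045], [0, 0, -0.3, -0.0005, 0, 0.06, 0.045], [0, 0, -0.3, -0.0005, 0, 0.075, 0.045], [0, 0, -0.3, -0.0005, 0, 0.085, 0.045]]]'

```text
time: 12.5
eef_pos: [0.5545, -0.0877, 0.0646]
tcp_rot: [0.998, 0.064, -0.0, -0.0]
contact_force: [0.5, 0.1, -0.9]
opening: 0.529
```

```bash
python3 go.py .555 -.088 .066 -82.5;  python3 - <<'E'
from ov import *
ov("side",(280,390,120,240),5,"s8"); ov("top",(260,390,150,250),5,"t8")
E
```

```text
now [ 0.5545 -0.0877  0.0646] jaw -82.6 tilt [-0.001  0.    -1.   ] F [ 0.5  0.1 -0.9] open 0.529 t 12.5 q [-0.34  0.24  1.97 -0.    0.94  1.1 ]
turn [-0.   0.1 -0.1] shift [ 0.0005  0.0004 -0.0014]
```

View pics/s8.png

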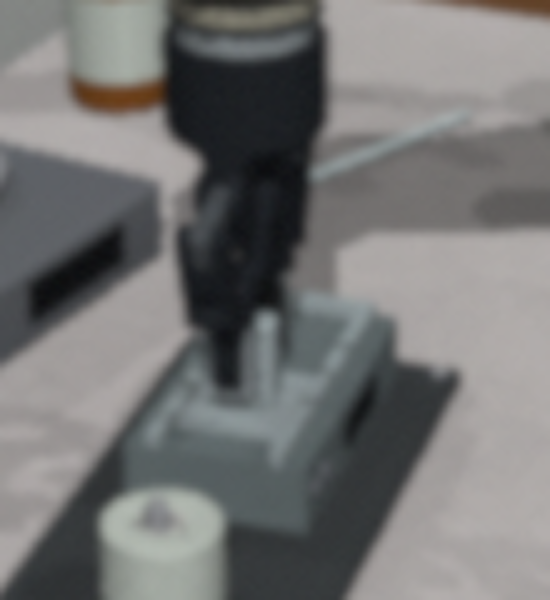

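View pics/t8.png

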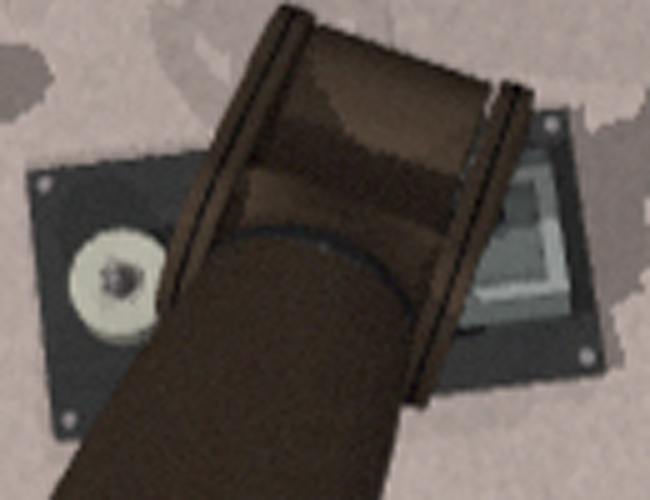

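The fingers straddle the tab (side crop 250,370), and the top view shows the roll centred on the spindle (crop 120,280). Closing.

Call:
move_arm --plan '[[[0, 0, 0, 0, 0, 0, 0.005], [0, 0, 0, 0, 0, 0, 0.005], [0, 0, 0, 0, 0, 0, 0.005], [0, 0, 0, 0, 0, 0, 0.005], [0, 0, 0, 0, 0, 0, 0.005]]]' --force 60

```text
time: 13.22
eef_pos: [0.5544, -0.0872, 0.0649]
tcp_rot: [0.998, 0.064, -0.001, -0.001]
contact_force: [-1.6, 4.7, 6.2]
opening: 0.156
```

```bash
python3 go.py .559 -.1177 .0646 -82.5
```

```text
now [ 0.5544 -0.0872  0.0649] jaw -82.62 tilt [-0.002  0.001 -1.   ] F [-1.6  4.7  6.2] open 0.156 t 13.225 q [-0.34  0.24  1.97  0.    0.94  1.1 ]
turn [-0.1  0.1 -0.1] shift [0.0007 0.0309 0.0003]
```

Call:
move_arm --plan '[[[0, 0, 0, 0, 0.003, 0, 0.005], [0, 0, 0, 0, 0.009, 0, 0.005], [0, 0, 0, 0, 0.016, 0, 0.005], [0, 0, 0, 0, 0.023, 0, 0.005], [0, 0, 0, 0, 0.028, 0, 0.005]]]'

```text
time: 13.85
eef_pos: [0.5579, -0.1137, 0.065]
tcp_rot: [0.998, 0.064, -0.001, -0.002]
contact_force: [-0.4, 9.1, 3.9]
opening: 0.161
```

Call:
move_arm --plan '[[[0, 0, 0, 0, 0.001, 0, 0.005], [0, 0, 0, 0, 0.001, 0, 0.005], [0, 0, 0, 0, 0.001, 0, 0.005], [0, 0, 0, 0, 0.001, 0, 0.005], [0, 0, 0, 0, 0.001, 0, 0.005]]]'

```text
time: 14.48
eef_pos: [0.5579, -0.1136, 0.065]
tcp_rot: [0.998, 0.064, -0.001, -0.003]
contact_force: [-0.6, 7.4, 3.8]
opening: 0.155
```

```bash
python3 go.py .5584 -.117 .0649 -82.5;  python3 - <<'E'
from ov import *
p=least_squares(res,[.55,-.07,.12,.01],args=('ts',)).x
e=np.array(get_state()["eef_pos"]);c,s=np.cos(p[2]),np.sin(p[2]);d=e[:2]-p[:2];print("TCP in reader mm",(np.array([c*d[0]+s*d[1],-s*d[0]+c*d[1]])*1000).round(1))
G=(0,255,0)
tab=[w(p,[(x,y)],z)[0] for z in(.051,.096) for x,y in((-.015,-.057),(.015,-.057),(.015,-.043),(-.015,-.043))]
E=[(0,1),(1,2),(2,3),(3,0),(4,5),(5,6),(6,7),(7,4),(0,4),(1,5),(2,6),(3,7)]
L=[(w(p,[(sx*.027,y)],.054)[0],w(p,[(sx*.034,y)],.054)[0],(0,0,255)) for sx in(-1,1) for y in(-.02,-.05,-.08)]
ov("side",(285,375,140,230),6.5,"s9"); ov("side",(285,375,140,230),6.5,"s9o",(),[(tab[a],tab[b],G) for a,b in E]+L); ov("top",(260,390,150,250),5,"t9")
E
```

```text
now [ 0.5579 -0.1136  0.065 ] jaw -82.65 tilt [-0.003  0.006 -1.   ] F [-0.6  7.4  3.8] open 0.155 t 14.475 q [-0.38  0.25  1.95  0.01  0.94  1.06]
turn [-0.4  0.1 -0.1] shift [0.0001 0.0035 0.0001]
TCP in reader mm [ -0.5 -45.8]
```

View pics/s9.png

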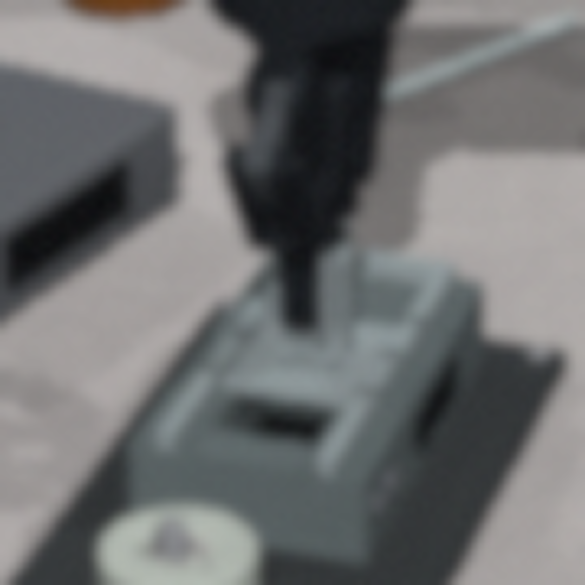

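View pics/s9o.png

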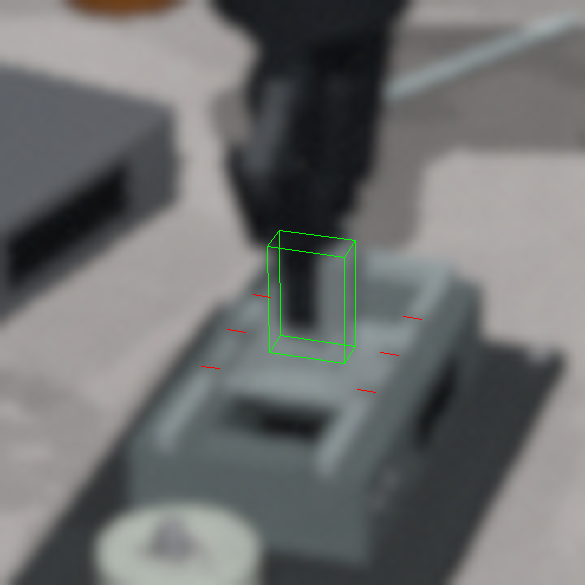

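View pics/t9.png

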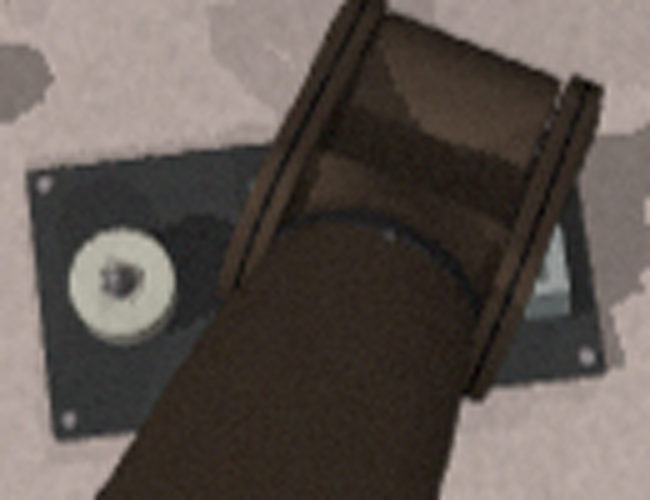

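I'm at about 26 mm of 30 mm travel: the window shows in part, and the tab stands short of the predicted half-travel box. Adding the remainder, with 1 mm allowance for sag under the spring.

Call:
move_arm --plan '[[[0, 0, 0, 0, 0.002, 0, 0.005], [0, 0, 0, 0, 0.004, 0, 0.005], [0, 0, 0, 0, 0.005, 0, 0.005], [0, 0, 0, 0, 0.005, 0, 0.005], [0, 0, 0, 0, 0.005, 0, 0.005]]]'

```text
time: 15.25
eef_pos: [0.5583, -0.1172, 0.065]
tcp_rot: [0.998, 0.064, -0.001, -0.004]
contact_force: [-0.8, 8.6, 3.7]
opening: 0.155
```

```bash
cat > chk.py <<'E'
from ov import *
import sys
k=sys.argv[1]
p=least_squares(res,[.55,-.07,.12,.01],args=('ts',)).x
S=get_state();print(np.round(S["contact_force"],1),S["opening"],S["time"],np.round(S["tcp_rot"],4))
e=np.array(S["eef_pos"]);c,s=np.cos(p[2]),np.sin(p[2]);d=e[:2]-p[:2];print("TCP in reader mm",(np.array([c*d[0]+s*d[1],-s*d[0]+c*d[1]])*1000).round(1))
G=(0,255,0)
tab=[w(p,[(x,y)],z)[0] for z in(.051,.096) for x,y in((-.015,-.057),(.015,-.057),(.015,-.043),(-.015,-.043))]
E=[(0,1),(1,2),(2,3),(3,0),(4,5),(5,6),(6,7),(7,4),(0,4),(1,5),(2,6),(3,7)]
L=[(w(p,[(sx*.027,y)],.054)[0],w(p,[(sx*.034,y)],.054)[0],(0,0,255)) for sx in(-1,1) for y in(-.02,-.05,-.08)]
ov("side",(295,365,150,230),7,"s"+k); ov("side",(295,365,150,230),7,"s"+k+"o",(),[(tab[a],tab[b],G) for a,b in E]+L)
a,b=cv2.imread(f"pics/s{k}.png"),cv2.imread(f"pics/s{k}o.png"); m=cv2.hconcat([a,b]); cv2.imwrite(f"pics/s{k}m.png",cv2.resize(m,None,fx=.8,fy=.8,interpolation=cv2.INTER_AREA))
print("tab",[(round(x["p"],2),np.round(x["centre"],1).tolist()) for x in pinpoint("side","shutter_tab")],"pred half",proj("side",w(p,(0,-.05),.0735)).round(1),"closed",proj("side",w(p,(0,-.02),.0735)).round(1))
E
python3 chk.py 10
```

```text
[-0.8  8.6  3.7] 0.15477818205299723 15.25 [ 0.9979  0.0642 -0.0015 -0.0045]
TCP in reader mm [ -0.5 -49.4]
tab [(0.6, [242.8, 255.1]), (0.59, [331.9, 184.2])] pred half [[332.5 185.2]] closed [[328.7 190.8]]
```

View pics/s10m.png

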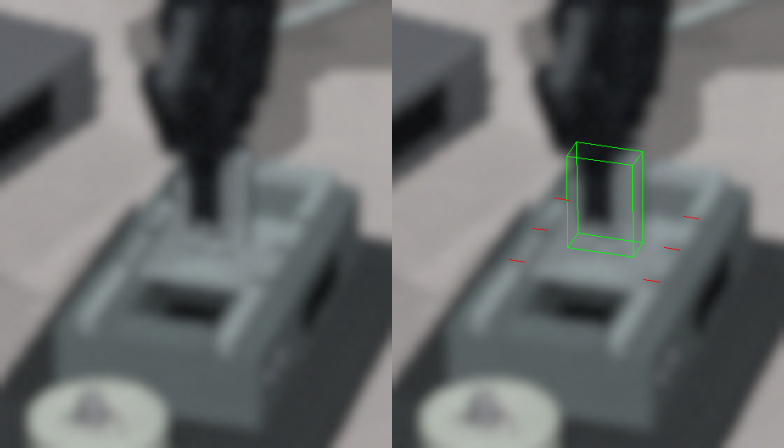

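Run:
```python
from fit import *
p=least_squares(res,[.55,-.07,.12,.01],args=('ts',)).x
a=cv2.imread("pics/side0.png")[:,:,::-1]; b=read_camera("side")
ys=np.arange(.035,-.045,-.001)
def prof(im):
    g=im.astype(np.float32).mean(2);acc=0
    for x in np.arange(-.014,.0141,.002):
        q=proj("side",w(p,np.c_[np.full(len(ys),x),ys],.051)).astype(np.float32)
        acc=acc+cv2.remap(g,q[:,:1],q[:,1:],cv2.INTER_LINEAR)[:,0]
    return acc/15
A,B=prof(a),prof(b)
for y,u,v in zip(ys,A,B): print(round(y*1000),round(float(u)),round(float(v)),end=" | ")
# sample the rail marks too: brightness along rails
print()
```

```text
35 93 100 | 34 94 100 | 33 94 101 | 32 95 101 | 31 95 102 | 30 95 102 | 29 96 102 | 28 96 102 | 27 96 102 | 26 97 101 | 25 97 100 | 24 98 99 | 23 100 97 | 22 101 95 | 21 103 92 | 20 105 89 | 19 108 85 | 18 111 81 | 17 114 76 | 16 117 71 | 15 120 67 | 14 123 62 | 13 125 58 | 12 128 54 | 11 130 51 | 10 133 49 | 9 134 47 | 8 136 45 | 7 137 45 | 6 138 45 | 5 139 46 | 4 139 46 | 3 139 48 | 2 139 49 | 1 138 51 | 0 138 52 | -1 137 53 | -2 136 55 | -3 135 57 | -4 134 59 | -5 132 61 | -6 131 64 | -7 129 68 | -8 128 72 | -9 126 77 | -10 124 83 | -11 123 89 | -12 122 95 | -13 122 102 | -14 121 108 | -15 122 114 | -16 122 119 | -17 122 124 | -18 123 129 | -19 124 133 | -20 124 136 | -21 125 139 | -22 126 141 | -23 126 143 | -24 126 144 | -25 126 145 | -26 126 145 | -27 126 145 | -28 126 145 | -29 126 145 | -30 126 144 | -31 126 144 | -32 126 143 | -33 126 142 | -34 126 141 | -35 126 140 | -36 126 139 | -37 125 137 | -38 125 136 | -39 125 135 | -40 125 134 | -41 125 133 | -42 125 132 | -43 125 131 | -44 124 131 |
```

Run:
```python
from h import *
cv2.imwrite("pics/side_end.png",read_camera("side")[:,:,::-1]);cv2.imwrite("pics/top_end.png",read_camera("top")[:,:,::-1])
s=get_state();print(s["time"],np.round(s["eef_pos"],4),np.round(s["contact_force"],1),s["opening"])
```

```text
15.55 [ 0.5583 -0.1172  0.065 ] [-0.7  7.4  5.4] 0.15405447609592504
```

View pics/side_end.png

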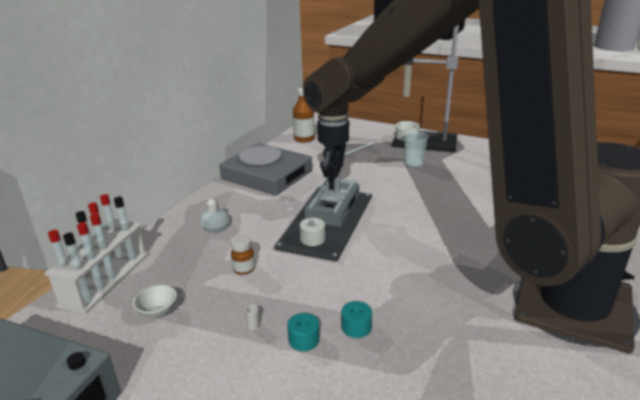

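View pics/top_end.png

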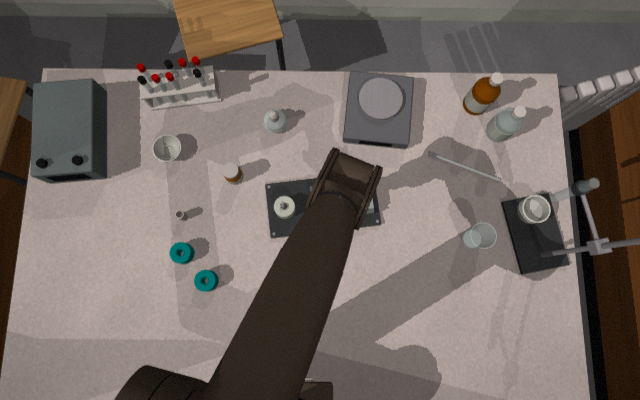

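The roll is on the spindle (side 312,232; top 284,207). The core, bottle, burner, beaker and both turquoise rolls stand at their original pixels. The arm holds the tab steadily, so I'm handing in.

```bash
python3 -c "
from plant import ticket
print(ticket.sign_off())"
```

```text
the job is handed in; nothing more can be done
None
```

The white roll is on the spindle and was released with the shutter still closed. The shutter was then pulled to about half travel, and the job was handed in at 15.6 s with the gripper still holding the tab.

**Roll:** It touched the seat at the expected height with about 5.5 N. After release, the images showed it centred, with the spindle tip showing out of the bore.

**Shutter:** The checks on its travel differ slightly, from 28 to 30 mm:
- The tool moved 30.25 mm from where it gripped the tab.
- The tool's position in the camera-fitted reader frame gives about 29.4 mm.
- A rough edge comparison in the side picture gives 28–29 mm.
- The spring force read 7.4–8.6 N, against 8.5 N expected at half travel.

I could not compare the tab with the middle rail line from above, because the arm hid it in the top view.

**Bystanders:** The core, bottle, burner, beaker and both turquoise look-alikes were at their original places in the last pictures.

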